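Open both leaves of the drying cupboard

ROBOT

A 6-joint arm with a two-finger parallel gripper is mounted at the origin on the work surface. World frame = base frame: x ahead of the robot, y to its left, z up, the work surface at z = 0. Lengths are in m, angles in degrees, forces in N, time in s.
With the tool pointing down it reaches from about 0.35 to 0.875 m from the base axis. Payload 4.2 kg.
Tool frame: the origin (TCP) lies on the front face of the gripper's body, between the roots of the fingers; the fingertips stand finger_overhang ahead of it and the grasp point (between the pads) lies 51 mm ahead of it (finger_overhang is the distance from the TCP to the fingertips, in m); z points along the fingers, y is the line along which they close (so a half turn about z gives the same grasp; the last joint's range is limited). The gripper opens to 87 mm and grips with 3 to 60 N. Pads are 19 mm wide; open, the fingers measure 117 mm over their backs; the gripper's body (75 mm by 190 mm) begins 51 mm behind the grasp point.
Start: joints at [85.921, 22.042, 0.453, 0, -68.411, -14.817], TCP at [0.202, 0.591, 0.292] pointing down, gripper open.
Joint ranges: [-179.83, 179.83], [-69.29, 118.12], [-61.27, 80.66], [-181.25, 117.63], [-171.15, -9.14], [-177.46, 177.46]. Speed limits (degrees/s): [159.86, 159.86, 180, 180, 180, 180].

INTERFACE

Orientations are given as a 3x3 rotation matrix whose columns are the frame's x, y, z axes.
In Python, from station import sense, capture, camera_model, finish_job, finger_overhang gives the robot as it stands. The module is installed in compiled form; this text tells all that it offers.
- The arm moves only by the tool jog_arm, never from a script. Its argument "rows" is a list that holds one entry, the list of rows, each a list of 4 numbers: the shift along the tool's x, y, z in m, then the turn about the tool's z in rad. A call has 1 to 20 rows; each row shifts and turns the commanded pose from where the row before left it, along the tool's axes as they then stand; what a row does not reach is not made up. A row lasts 1/8 s, in which the tool goes at most 62.5 mm and 10.7 degrees, less where a joint would pass 70% of its speed; a pose out of reach is approached as far as the arm can. A call is refused whole if a number of a shift passes 0.0625 or a number of a turn 0.188, either way. A call with a gripper value outside its range is refused whole. "claw" is the opening, from 0 (shut) to 1 (fully open), set as the call begins (left out, the last holds). The fingers move at their own pace and stop on an object; the grip force is fixed at half the most. Time passes only in rows, so rows that do not move let the fingers close. It gives the time, the measured TCP pose, the force, the opening and the grip force at its end, in the units of the state.
- sense(): the state, without advancing time (a new reading comes with each control period).
- capture(name): name is "scene" or "top" or "wrist"; returns the picture (420x560x3 uint8, red, green, blue); there is no depth.
- camera_model(name): a dict with "fovy" (degrees; the focal length in pixels is half the picture's height over the tangent of half this angle, whatever the lens; pixels are square), "cx", "cy" (the principal point, pixels), "eye" and "rotation" of the camera in the world. Camera axes: x right, y down, z forward; pixel columns grow to the right and rows downward; lengths in m; the calibration is good to about 2 mm. The wrist camera is an equidistant fisheye: a pixel r from the principal point sees the ray r / f radians off the axis. A picture is of the moment at which its call begins: read the wrist's pose just before it. camera_model takes no time and is no camera call; for the wrist camera it gives the pose at the moment of the call.
- finish_job(): hands the job in; it is judged then, once.
The state is a dict: "time_s": time; "joints": joint angles; "joint_velocities": joint speeds; "effort": joint torques, N m; "tcp_pos": TCP position; "ee_rot": TCP orientation; "wrist_force": force on the tool from outside, world axes, zero at the start; "moment": the same for the moment, N m; "gripper_width": opening from 0.0 (shut) to 1.0 (fully open); "gripper_force": force on a finger pad.
Only numpy, scipy, OpenCV 4.12 (cv2) and the standard library are available. Lean on these libraries where they do the work, as an engineer would, in place of code of your own. Each camera call takes 0.05 s, during which the arm holds its last target. There are 200 camera calls.

TASK

The wide sheet tray is going into the drying cupboard, so open it to its full width: swing the right-hand leaf open, slide the flush bolt on the lip of the left-hand leaf fully down out of the head rail, then swing the left-hand leaf open too. Leave both leaves standing open at about a right angle to the front, with the bolt still down, and do not disturb the beakers, bottle, jar and palette around it.

Things in the scene. Friction and masses are not known exactly. Their poses are not given: they have to be found in the camera images.
- cupboard: Bench-top drying cupboard, fixed: grey steel carcass 400 wide, 180 deep, 280 high, a 30 mm fan housing on the rear of its top. Origin: centre of its underside, on the table. Its front faces its own -x, towards the robot; its y runs to the robot's left. Carcass front at x=-90; a head rail nosing reaches out to x=-108, z 267 to 282. Two white leaves 45 thick hang in front, z 32 to 264.
- active_leaf (a joint): Right-hand (active) leaf, on the cupboard's -y side: hinge angle, 0 shut, grows as its free edge swings out towards the robot, stop at 1.75. May start ajar by up to 0.3. Hinge friction about 0.12 N m: it stays where it is left. While shut it laps 80 mm over the lip of the other leaf and covers the flush bolt.
- passive_leaf (a joint): Left-hand (passive) leaf, on the cupboard's +y side: hinge angle, 0 shut, grows as it swings out, stop at 1.75, friction about 0.12 N m. Starts shut and bolted: it opens only once the bolt is down. A lip 10 mm thick reaches 80 mm beyond its free edge, behind the right-hand leaf, 278 mm from its hinge axis in all.
- flush_bolt (a joint): Flush bolt on the front of the left-hand leaf's lip: slide in m, 0 shot up into the head rail, 0.024 fully down on its stop; clear of the rail from about 0.013. Rubs with about 3.5 N, no spring: it stays where it is left.
- bolt_top (a point): Centre of the flat top of the bolt's steel thumb piece, at (x=-120, y=-40, z=243) in the cupboard's frame when bolted. Thumb piece 22 wide (y), 24 front to back, 18 high, its front 30 mm out from the lip. The nosing's front edge is 12 mm behind this point and above it, so come down from above at this point or up to 8 mm further out. Push it down with shut fingertips.
- active_handle (a point): Grip point on the right-hand leaf's steel bow handle: a vertical round bar 12 thick, 90 long, z 160 to 250, 35 off the leaf's face, a leg to the face at each end. The point is on the bar's axis at z=238; leaf shut: (x=-172, y=-40) in the cupboard's frame. Pinch it from above, a finger left and right of it, and turn with the leaf.
- passive_handle (a point): The same grip point on the left-hand leaf's equal handle; leaf shut: (x=-172, y=+40, z=238) in the cupboard's frame.
- beaker_large: Clear plastic beaker, 72 mm wide, 105 high, standing in front of the cupboard; origin: centre of its underside.
- beaker_small: Clear plastic beaker, 60 mm wide, 80 high, standing in front of the cupboard; origin: centre of its underside.
- bottle: White plastic bottle, 56 mm wide, 130 high, standing to the left of the cupboard; origin: centre of its underside.
- jar: Amber glass jar with a steel cap, 68 mm wide, 85 high, standing to the right of the cupboard; origin: centre of its underside.
- palette: Flat clear palette with six round pans, 100 by 150, 12 high, lying just in front of the cupboard, below the sweep of the leaves; origin: centre of its underside.
- active_hinge (a point): Point on the right-hand leaf's vertical hinge axis, (x=-92, y=-200, z=238) in the cupboard's frame; the handle is 179 mm from it.
- passive_hinge (a point): Point on the left-hand leaf's vertical hinge axis, (x=-92, y=+200, z=238) in the cupboard's frame; the handle is 179 mm from it.

How it is judged:
By the outcome, as a careful person would: the job done as asked, in the order asked, and still so for the second after the job is handed in, with the robot touching nothing.
It also fails if it takes over 72 s, if anything falls off the work surface, if the arm or the gripper's body presses on something with over 40 N, if the wrist force passes 120 N, or if a joint passes its speed limit or range.

## Working session

There is one attempt and no reset: what is moved stays moved. The work goes in short steps, Python scripts to look and compute and a tool call to move; the robot and the scene stay as the last step left them, time stands still between calls to the robot, and variables do not carry over. Pictures are saved under pics/ and viewed, at most 10 in all, crops included, and the job is handed in when it is done.

Besides the shell and the picture viewer there is one more tool, called as name([rows], argument=value, ...), one row to a line, values as JSON. jog_arm: Moves the arm, as the interface text tells. Its arguments: {"type":"object","properties":{"rows":{"type":"array"},"claw":{"type":"number"}},"required":["rows"]}

```bash
mkdir -p pics; python3 - <<'E'
from station import *
import cv2,numpy as np
np.set_printoptions(precision=4,suppress=True)
s=sense();print(s['time_s'],s['tcp_pos'],s['ee_rot'],s['gripper_width'],finger_overhang)
for n in ('scene','top'):
    cv2.imwrite(f'pics/{n}0.png',cv2.cvtColor(capture(n),cv2.COLOR_RGB2BGR))
    m=camera_model(n);print(n,m)
E
```

```text
0.0 [0.2022 0.5909 0.2912] [[ 0.9461 -0.324  -0.0006]
 [-0.324  -0.9461 -0.0021]
 [ 0.0001  0.0022 -1.    ]] 0.9957745041188341 0.0697
scene {'fovy': 48.74001671111359, 'cx': 287.6616475317262, 'cy': 208.33749244107295, 'eye': array([0.4865, 0.9327, 1.2311]), 'rotation': array([[-0.9922, -0.1037,  0.0692],
       [-0.1236,  0.7459, -0.6545],
       [ 0.0163, -0.658 , -0.7529]])}
top {'fovy': 44.427114827674934, 'cx': 278.1654560246292, 'cy': 207.74112057348594, 'eye': array([ 0.328 , -0.0094,  1.7253]), 'rotation': array([[ 0.0087, -0.9833,  0.1816],
       [-0.9999, -0.0067,  0.0116],
       [-0.0102, -0.1816, -0.9833]])}
```

View pics/scene0.png

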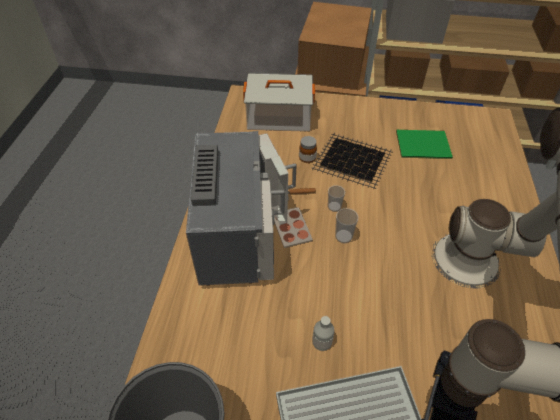

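View pics/top0.png

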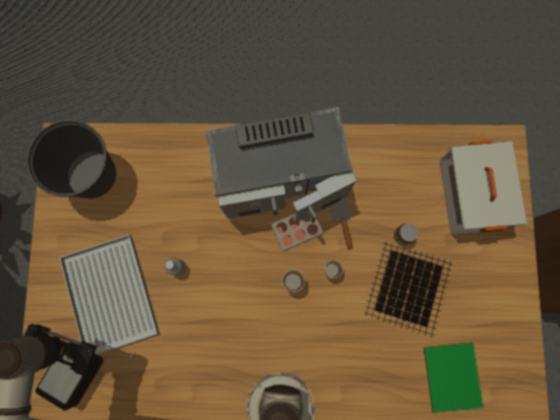

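The scene view shows the cupboard around (235,205), its right leaf ajar. In the top view the cupboard top spans about (208,130) to (352,180), and the beakers are at (293,282) and (334,271). I'll enlarge that part of the top view.

```bash
python3 - <<'E'
import cv2
a=cv2.imread('pics/top0.png')[100:250,195:365]
cv2.imwrite('pics/top0c.png',cv2.resize(a,None,fx=4,fy=4,interpolation=cv2.INTER_CUBIC))
E
```

```text
(no output)
```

View pics/top0c.png

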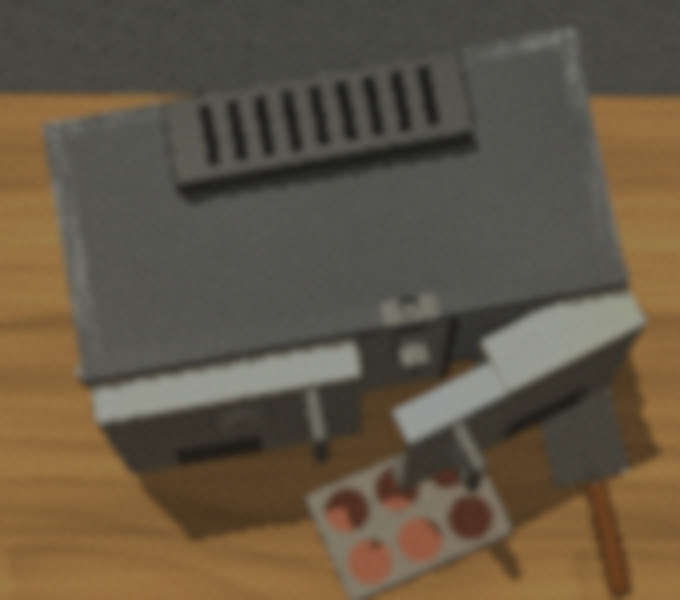

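The crop shows the carcass top corners at crop pixels (45,122), (573,30), (628,287) and (82,380). The thumb piece top is near (413,345), the bar tops near (319,452) and (473,478), and the active leaf is ajar.

```bash
cat > h.py <<'E'
from station import *
import numpy as np, cv2
np.set_printoptions(precision=4,suppress=True)
def ray(n,u,v,z):
    m=camera_model(n);f=210/np.tan(np.radians(m['fovy']/2))
    d=m['rotation']@np.array([(u-m['cx'])/f,(v-m['cy'])/f,1]);e=m['eye']
    return (e+d*(z-e[2])/d[2])[:2]
def proj(n,P):
    m=camera_model(n);f=210/np.tan(np.radians(m['fovy']/2))
    p=(np.atleast_2d(P)-m['eye'])@m['rotation'];return p[:,:2]/p[:,2:]*f+[m['cx'],m['cy']]
E
python3 - <<'E'
from h import *
from scipy.optimize import least_squares
cr=lambda u,v:((u+.5)/4-.5+195,(v+.5)/4-.5+100)
C=[((90,200,.28),(45,122)),((90,-200,.28),(573,30)),((-90,-200,.28),(628,287)),((-90,200,.28),(82,380)),((-120,-40,.243),(413,345)),((-172,40,.25),(319,452))]
Q=np.array([np.r_[np.array(a[:2])/1e3] for a,b in C]);W=np.array([ray('top',*cr(*b),a[2]) for a,b in C])
def T(p,q):
    c,s=np.cos(p[2]),np.sin(p[2]);return np.c_[p[0]+c*q[:,0]-s*q[:,1],p[1]+s*q[:,0]+c*q[:,1]]
r=least_squares(lambda p:(T(p,Q)-W)[:5].ravel(),[.7,0,0]);p=r.x
print('pose',p,np.degrees(p[2]));print((T(p,Q)-W)*1e3)
h=T(p,np.array([[-.092,-.2],[-.092,.2]]));print('hinges',h)
# active leaf angle from handle top and leaf corner
hw=ray('top',*cr(473,478),.25);print('act handle',hw,np.linalg.norm(hw-h[0]))
a0=T(p,np.array([[-.172,-.04]]))[0]-h[0];a1=hw-h[0]
an=lambda v:np.arctan2(v[1],v[0])
print('theta',an(a1)-an(a0))
for nm,u,v,z in (('big',293,277,.105),('small',334,267,.08),('bottle',175,262,.13),('jar',408,229,.085),('pal',297,231,.012)):
    w=ray('top',u,v,z);print(nm,w)
np.save('p.npy',p)
E
```

```text
pose [0.7677 0.0107 0.1848] 10.587577490441662
[[ -6.3944   1.2261]
 [ -6.1772  -2.8614]
 [ 12.7309   1.3595]
 [ 10.5097   1.4468]
 [-10.669   -1.1709]
 [  5.4174  -0.5576]]
hinges [[ 0.714  -0.2028]
 [ 0.6405  0.1904]]
act handle [ 0.5675 -0.093 ] 0.18309552062327167
theta 0.27939738464010544
big [ 0.4074 -0.0385]
small [ 0.4413 -0.1692]
bottle [0.4493 0.3279]
jar [ 0.5643 -0.4074]
pal [ 0.5654 -0.053 ]
```

```bash
python3 - <<'E'
from h import *
from scipy.optimize import least_squares
cr=lambda u,v:((u+.5)/4-.5+195,(v+.5)/4-.5+100)
C=[((90,200,.28),(45,122)),((90,-200,.28),(573,30)),((-108,-200,.282),(628,287)),((-108,200,.282),(82,380)),((-120,-40,.243),(413,345)),((-172,40,.25),(319,452))]
Q=np.array([np.r_[np.array(a[:2])/1e3] for a,b in C]);W=np.array([ray('top',*cr(*b),a[2]) for a,b in C])
def T(p,q):
    c,s=np.cos(p[2]),np.sin(p[2]);return np.c_[p[0]+c*q[:,0]-s*q[:,1],p[1]+s*q[:,0]+c*q[:,1]]
r=least_squares(lambda p:(T(p,Q)-W).ravel(),[.7,0,0]);p=r.x
print('pose',p,np.degrees(p[2]));print((T(p,Q)-W)*1e3)
np.save('p.npy',p)
h=T(p,np.array([[-.092,-.2],[-.092,.2]]));print('hinges',h)
a0=T(p,np.array([[-.172,-.04]]))[0]-h[0]
an=lambda v:np.arctan2(v[1],v[0])
hw=ray('top',*cr(473,478),.25);a1=hw-h[0];print('act',hw,np.linalg.norm(a1),'theta',an(a1)-an(a0))
print('pas',T(p,np.array([[-.172,.04]])),'bolt',T(p,np.array([[-.120,-.04]])))
th=an(a1)-an(a0)
s=sense();R=s['ee_rot']
yaw=np.arctan2(R[1,0],R[0,0]);tgt=p[2]+th-np.pi;print('yaw',yaw,'tgt',tgt)
d=R.T@(np.r_[hw,.40]-s['tcp_pos']);print('shift tool',d)
E
```

```text
pose [0.7726 0.0119 0.1848] 10.585651266890645
[[-1.5486  2.4169]
 [-1.3446 -1.6731]
 [ 0.3879 -1.0219]
 [-1.9186 -0.3882]
 [-5.8324  0.0254]
 [10.2563  0.6409]]
hinges [[ 0.7189 -0.2016]
 [ 0.6454  0.1916]]
act [ 0.5675 -0.093 ] 0.18628599723379533 theta 0.30011395815947317
pas [[0.5961 0.0197]] bolt [[ 0.6619 -0.0494]]
yaw -0.3299615027966643 tgt -2.656724227355169
shift tool [ 0.5671  0.5289 -0.1076]
```

jog_arm([
  [[0, 0, -0.054, 0], [0, 0, -0.054, 0], [0.0405, 0.0378, 0, 0], [0.0405, 0.0378, 0, 0], [0.0405, 0.0378, 0, 0], [0.0405, 0.0378, 0, 0], [0.0405, 0.0378, 0, 0], [0.0405, 0.0378, 0, 0], [0.0405, 0.0378, 0, 0], [0.0405, 0.0378, 0, 0], [0.0405, 0.0378, 0, 0], [0.0405, 0.0378, 0, 0], [0.0405, 0.0378, 0, 0], [0.0405, 0.0378, 0, 0], [0.0405, 0.0378, 0, 0], [0.0405, 0.0378, 0, 0]],
])

```text
time_s: 2.1
tcp_pos: [0.5679, -0.0947, 0.3998]
ee_rot: [[0.946, -0.324, -0.001], [-0.324, -0.946, 0.0], [-0.001, -0.0, -1.0]]
wrist_force: [1.0, 1.0, -0.1]
gripper_width: 0.999
gripper_force: 0.0
```

jog_arm([
  [[0, 0, 0, 0.179], [0, 0, 0, 0.179], [0, 0, 0, 0.179], [0, 0, 0, 0.179], [0, 0, 0, 0.179], [0, 0, 0, 0.179], [0, 0, 0, 0.179], [0, 0, 0, 0.179], [0, 0, 0, 0.179], [0, 0, 0, 0.179], [0, 0, 0, 0.179], [0, 0, 0, 0.179], [0, 0, 0, 0.179], [0, 0, 0, 0]],
])

```text
time_s: 3.85
tcp_pos: [0.5673, -0.093, 0.3997]
ee_rot: [[-0.884, -0.468, -0.001], [-0.468, 0.884, 0.0], [0.001, 0.001, -1.0]]
wrist_force: [0.2, 0.2, 0.1]
gripper_width: 0.996
gripper_force: 0.0
```

```bash
python3 - <<'E'
from h import *
s=sense();m=camera_model('wrist');a=capture('wrist')
import pickle;pickle.dump((s,m,a),open('w1.pkl','wb'))
print(s['time_s'],s['joints'],s['tcp_pos'],s['ee_rot']);print(m)
cv2.imwrite('pics/w1.png',cv2.cvtColor(a,cv2.COLOR_RGB2BGR))
E
```

```text
3.85 [  6.8282  14.0224   4.1763  -0.0155 -80.2148 -68.9286] [ 0.5673 -0.093   0.3997] [[-0.8838 -0.4679 -0.0011]
 [-0.4679  0.8838  0.0001]
 [ 0.0009  0.0006 -1.    ]]
{'fovy': 65.70646984690485, 'cx': 287.1274943607487, 'cy': 202.20198742790998, 'eye': array([ 0.4992, -0.1289,  0.4928]), 'rotation': array([[-0.4687,  0.8484,  0.2462],
       [ 0.8833,  0.4498,  0.1319],
       [ 0.0012,  0.2793, -0.9602]])}
```

View pics/w1.png

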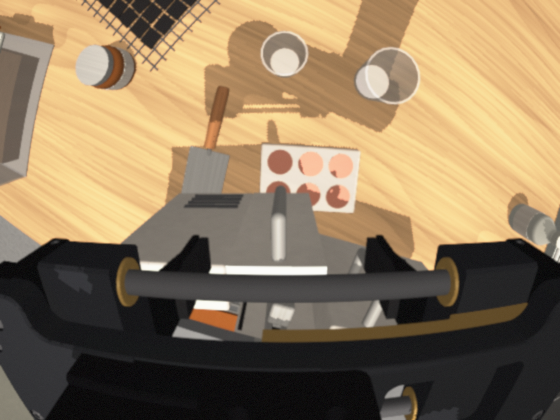

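The wrist view shows the active handle's bar as a grey rod between about (279,192) and (279,258), just in front of the leaf's top edge at row 267. I'll project the model points to fix theta and the radial offset.

```bash
cat >> h.py <<'E'
def fish(m,P):
    p=(np.atleast_2d(P)-m['eye'])@m['rotation'];f=210/np.tan(np.radians(m['fovy']/2))
    rho=np.hypot(p[:,0],p[:,1]);t=np.arctan2(rho,p[:,2]);return np.c_[p[:,0],p[:,1]]/rho[:,None]*t[:,None]*f+[m['cx'],m['cy']]
def W(p,q):
    c,s=np.cos(p[2]),np.sin(p[2]);return np.array([p[0]+c*q[0]-s*q[1],p[1]+s*q[0]+c*q[1]])
def leaf(p,th,q,side=-1):  # cupboard point q (x,y) of the shut leaf swung by th
    h=np.array([-.092,.2*side]);a=-side*th;c,s=np.cos(a),np.sin(a);d=np.array(q)-h
    return W(p,h+[c*d[0]-s*d[1],s*d[0]+c*d[1]])
E
python3 - <<'E'
from h import *
import pickle
s,m,a=pickle.load(open('w1.pkl','rb'));p=np.load('p.npy')
for th in (.22,.26,.30):
    P=[np.r_[leaf(p,th,q),z] for q,z in (((-.172,-.04),.25),((-.172,-.04),.16),((-.137,-.04),.264),((-.137,-.001),.264))]
    print(th,P[0],fish(m,np.array(P)).round(0).tolist())
v=cv2.cvtColor(a,cv2.COLOR_RGB2BGR)[170:345,200:400]
cv2.imwrite('pics/w1c.png',cv2.resize(v,None,fx=3,fy=3,interpolation=cv2.INTER_CUBIC))
E
```

```text
0.22 [ 0.5823 -0.086   0.25  ] [[285.0, 230.0], [286.0, 199.0], [282.0, 276.0], [330.0, 279.0]]
0.26 [ 0.5778 -0.0915  0.25  ] [[282.0, 222.0], [283.0, 193.0], [280.0, 269.0], [329.0, 271.0]]
0.3 [ 0.5735 -0.0973  0.25  ] [[278.0, 214.0], [280.0, 187.0], [278.0, 262.0], [327.0, 262.0]]
```

View pics/w1c.png

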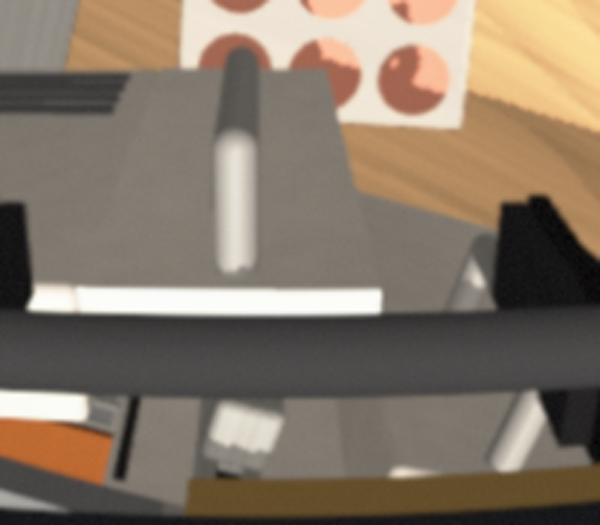

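The crop puts the handle leg's front end at full pixel (279,214), the bar axis near (279,221), and the leaf's free corner at (327,266). That gives theta of about 0.275 and a handle at about (0.577,-0.093). Descending and gripping.

jog_arm([
  [[-0.0085, -0.005, 0, 0.02], [0, 0, 0.036, 0], [0, 0, 0.036, 0], [0, 0, 0.036, 0], [0, 0, 0, 0]],
])

```text
time_s: 4.53
tcp_pos: [0.5764, -0.0935, 0.2892]
ee_rot: [[-0.894, -0.449, -0.007], [-0.449, 0.894, -0.0], [0.006, 0.003, -1.0]]
wrist_force: [0.1, -0.5, 0.5]
gripper_width: 1.0
gripper_force: 0.0
```

jog_arm([
  [[0, 0, 0, 0], [0, 0, 0, 0], [0, 0, 0, 0], [0, 0, 0, 0], [0, 0, 0, 0], [0, 0, 0, 0]],
], claw=0.0)

```text
time_s: 5.28
tcp_pos: [0.5772, -0.0935, 0.2923]
ee_rot: [[-0.894, -0.448, 0.0], [-0.448, 0.894, -0.0], [-0.0, -0.0, -1.0]]
wrist_force: [-0.2, 0.4, -0.5]
gripper_width: 0.4
gripper_force: 0.0
```

jog_arm([
  [[0, 0, 0, 0], [0, 0, 0, 0], [0, 0, 0, 0], [0, 0, 0, 0], [0, 0, 0, 0], [0, 0, 0, 0]],
])

```text
time_s: 6.02
tcp_pos: [0.5786, -0.094, 0.2924]
ee_rot: [[-0.894, -0.448, 0.004], [-0.448, 0.894, -0.001], [-0.003, -0.002, -1.0]]
wrist_force: [4.3, -3.3, -3.2]
gripper_width: 0.127
gripper_force: 30.0
```

```bash
python3 - <<'E'
from h import *
p=np.load('p.npy');s=sense();t=s['tcp_pos'][:2];h=W(p,(-.092,-.2));R=s['ee_rot']
print(s['gripper_width'],s['gripper_force'],s['wrist_force'])
d=t-h;r=np.hypot(*d);a0=leaf(p,0,(-.172,-.04))-h
th=np.arctan2(d[1],d[0])-np.arctan2(a0[1],a0[0]);print('r',r,'th',th,'yaw',np.arctan2(R[1,0],R[0,0])+np.pi-p[2])
# rows: per-step tool shift for a rotation a about the hinge
a=.065;N=20
c,q=np.cos(a),np.sin(a);step=np.array([[c,-q],[q,c]])@d-d;print('step tool',R.T@np.r_[step,0])
hd=leaf(p,th,(-.172,-.04));d=hd-h;step=np.array([[c,-q],[q,c]])@d-d;print('model handle',hd,R.T@np.r_[step,0])
E
```

```text
0.12744210738439402 30.00680377241224 [ 4.2963 -3.2969 -3.1746]
r 0.17673751964042747 th 0.26809266407496457 yaw 0.2801655372091758
step tool [ 0.0102 -0.0053 -0.    ]
model handle [ 0.5769 -0.0927] [ 0.0103 -0.0054 -0.    ]
```

jog_arm([
  [[0.0102, -0.0055, 0, -0.065], [0.0102, -0.0055, 0, -0.065], [0.0102, -0.0055, 0, -0.065], [0.0102, -0.0055, 0, -0.065], [0.0102, -0.0055, 0, -0.065], [0.0102, -0.0055, 0, -0.065], [0.0102, -0.0055, 0, -0.065], [0.0102, -0.0055, 0, -0.065], [0, 0, 0, 0]],
])

```text
time_s: 7.15
tcp_pos: [0.5446, -0.179, 0.2924]
ee_rot: [[-0.553, -0.833, 0.005], [-0.833, 0.553, -0.0], [-0.002, -0.004, -1.0]]
wrist_force: [5.0, -0.4, -1.3]
gripper_width: 0.125
gripper_force: 30.0
```

jog_arm([
  [[0.0102, -0.0055, 0, -0.065], [0.0102, -0.0055, 0, -0.065], [0.0102, -0.0055, 0, -0.065], [0.0102, -0.0055, 0, -0.065], [0.0102, -0.0055, 0, -0.065], [0.0102, -0.0055, 0, -0.065], [0.0102, -0.0055, 0, -0.065], [0.0102, -0.0055, 0, -0.065], [0.0102, -0.0055, 0, -0.065], [0.0102, -0.0055, 0, -0.065], [0.0102, -0.0055, 0, -0.065], [0.0102, -0.0055, 0, -0.065], [0, 0, 0, 0], [0, 0, 0, 0]],
])

```text
time_s: 8.9
tcp_pos: [0.5796, -0.3085, 0.2924]
ee_rot: [[0.192, -0.981, 0.003], [-0.981, -0.192, 0.0], [0.0, -0.003, -1.0]]
wrist_force: [4.4, 2.2, -0.4]
gripper_width: 0.127
gripper_force: 30.0
```

```bash
python3 - <<'E'
from h import *
p=np.load('p.npy');s=sense();t=s['tcp_pos'][:2];h=W(p,(-.092,-.2));R=s['ee_rot']
d=t-h;a0=leaf(p,0,(-.172,-.04))-h
print('r',np.hypot(*d),'th',np.arctan2(d[1],d[0])-np.arctan2(a0[1],a0[0]),'yaw',np.arctan2(R[1,0],R[0,0])+np.pi-p[2],s['wrist_force'],s['joints'])
E
```

```text
r 0.17556253303928088 th -4.70583335121467 yaw 1.5793694725833793 [ 4.3933  2.2274 -0.3716] [-13.9632  25.0788   5.2801  -0.0719 -70.0308  25.0645]
```

jog_arm([
  [[0, 0, 0, 0], [0, 0, 0, 0], [0, 0, 0, 0], [0, 0, 0, 0], [0, 0, 0, 0], [0, 0, -0.02, 0], [0, 0, -0.03, 0], [0, 0, -0.06, 0], [0, 0, 0, 0]],
], claw=0.5)

```text
time_s: 10.02
tcp_pos: [0.5795, -0.3102, 0.409]
ee_rot: [[0.193, -0.981, 0.011], [-0.981, -0.193, -0.005], [0.007, -0.01, -1.0]]
wrist_force: [0.2, 0.2, -0.1]
gripper_width: 0.501
gripper_force: 0.0
```

jog_arm([
  [[0, 0, 0, 0.1755], [0, 0, 0, 0.1755], [0, 0, 0, 0.1755], [0, 0, 0, 0.1755], [0, 0, 0, 0.1755], [0, 0, 0, 0.1755], [0, 0, 0, 0.1755], [0, 0, 0, 0.1755], [0, 0, 0, 0.1755], [-0.0207, 0.04, 0, 0], [-0.0207, 0.04, 0, 0], [-0.0207, 0.04, 0, 0], [-0.0207, 0.04, 0, 0], [-0.0207, 0.04, 0, 0], [-0.0207, 0.04, 0, 0], [0, 0, 0, 0], [0, 0, 0, 0]],
], claw=0.0)

```text
time_s: 12.15
tcp_pos: [0.6563, -0.0506, 0.4019]
ee_rot: [[-0.983, -0.184, -0.001], [-0.184, 0.983, -0.0], [0.001, -0.0, -1.0]]
wrist_force: [-0.1, -0.1, 0.3]
gripper_width: 0.009
gripper_force: 0.0
```

```bash
python3 - <<'E'
from h import *
s=sense();m=camera_model('wrist');a=capture('wrist');p=np.load('p.npy')
import pickle;pickle.dump((s,m,a),open('w2.pkl','wb'))
R=s['ee_rot'];print(s['time_s'],s['joints'],s['tcp_pos'],np.arctan2(R[1,0],R[0,0])+np.pi-p[2],s['gripper_width'])
P=lambda x,y,z:np.r_[W(p,(x,y)),z]
nm=['bolt','boltFL','boltFR','noseL','pas250','pascorner','lip corner']
for n,q in zip(nm,fish(m,np.array([P(-.12,-.04,.243),P(-.132,-.029,.243),P(-.132,-.051,.243),P(-.108,0,.282),P(-.172,.04,.25),P(-.137,.002,.264),P(-.102,-.078,.264)]))):print(n,q)
b=cv2.cvtColor(a,cv2.COLOR_RGB2BGR)
cv2.imwrite('pics/w2.png',cv2.resize(b[150:350,140:400],None,fx=3,fy=3,interpolation=cv2.INTER_CUBIC))
E
```

```text
12.15 [  9.6439  22.8231  17.017    0.0083 -84.2388 -89.0131] [ 0.6563 -0.0506  0.4019] 0.0008018709716452743 0.008676474058290118
bolt [286.8799 213.3979]
boltFL [300.5673 199.2478]
boltFR [273.2394 199.2026]
noseL [342.2802 246.0101]
pas250 [389.3241 152.6727]
pascorner [343.2238 200.5045]
lip corner [238.0121 243.5854]
```

View pics/w2.png

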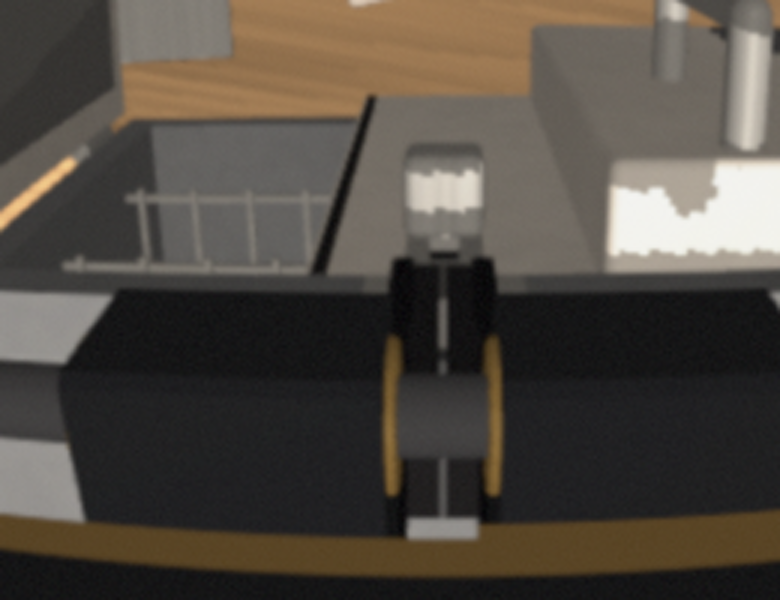

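The crop shows the thumb piece top centred near crop (444,200), which is full pixel (288,217), under the shut fingertips at column 443. It lines up with the model to about 2 mm. Pushing down.

jog_arm([
  [[-0.002, 0, 0.02, 0], [0, 0, 0.03, 0], [0, 0, 0.02, 0], [0, 0, 0.01, 0], [0, 0, 0.004, 0], [0, 0, 0.004, 0], [0, 0, 0.004, 0], [0, 0, 0.004, 0], [0, 0, 0.004, 0], [0, 0, 0.004, 0], [0, 0, 0, 0]],
])

```text
time_s: 13.58
tcp_pos: [0.6585, -0.0502, 0.2978]
ee_rot: [[-0.983, -0.184, -0.0], [-0.184, 0.983, -0.0], [0.0, -0.0, -1.0]]
wrist_force: [-0.9, -1.3, 2.3]
gripper_width: 0.007
gripper_force: 0.8
```

jog_arm([
  [[0, 0, 0.003, 0], [0, 0, 0.003, 0], [0, 0, 0.002, 0], [0, 0, 0.001, 0], [0, 0, 0, 0], [0, 0, 0, 0]],
])

```text
time_s: 14.32
tcp_pos: [0.6584, -0.0501, 0.2891]
ee_rot: [[-0.983, -0.184, -0.0], [-0.184, 0.983, 0.0], [0.0, 0.0, -1.0]]
wrist_force: [0.6, -0.8, 2.6]
gripper_width: 0.007
gripper_force: 1.1
```

jog_arm([
  [[0, 0, 0.001, 0], [0, 0, 0.001, 0], [0, 0, 0, 0]],
])

```text
time_s: 14.7
tcp_pos: [0.6586, -0.0502, 0.289]
ee_rot: [[-0.983, -0.185, 0.002], [-0.185, 0.983, -0.0], [-0.002, -0.001, -1.0]]
wrist_force: [-0.4, -1.5, 6.3]
gripper_width: 0.001
gripper_force: 3.6
```

jog_arm([
  [[0, 0, 0.001, 0], [0, 0, 0, 0], [0, 0, 0, 0]],
])

```text
time_s: 15.08
tcp_pos: [0.6585, -0.0502, 0.2889]
ee_rot: [[-0.983, -0.185, 0.003], [-0.185, 0.983, -0.001], [-0.002, -0.001, -1.0]]
wrist_force: [-3.5, -0.9, 10.2]
gripper_width: 0.005
gripper_force: 4.9
```

The bolt is on its stop: the force rose with no further travel, at 24 mm. Now lift, flip the gripper and hover over the passive handle.

jog_arm([
  [[0, 0, -0.01, 0], [0, 0, -0.05, 0], [0, 0, -0.053, 0], [0, 0, 0, -0.185], [0, 0, 0, -0.185], [0, 0, 0, -0.185], [0, 0, 0, -0.185], [0, 0, 0, -0.185], [0, 0, 0, -0.185], [0, 0, 0, -0.185], [0, 0, 0, -0.185], [0, 0, 0, -0.185], [0, 0, 0, -0.185], [0, 0, 0, -0.185], [0, 0, 0, -0.185], [0, 0, 0, -0.185], [0, 0, 0, -0.185], [0, 0, 0, -0.185], [0, 0, 0, -0.185], [0, 0, 0, -0.185]],
], claw=0.7)

```text
time_s: 17.58
tcp_pos: [0.6581, -0.0497, 0.3981]
ee_rot: [[0.981, 0.194, -0.003], [0.194, -0.981, 0.001], [-0.002, -0.001, -1.0]]
wrist_force: [1.1, 0.3, 0.4]
gripper_width: 0.697
gripper_force: 0.0
```

jog_arm([
  [[-0.024, -0.04, 0, 0], [-0.0236, -0.0403, 0, 0], [0, 0, 0, 0], [0, 0, 0, 0]],
])

```text
time_s: 18.08
tcp_pos: [0.5966, 0.02, 0.3989]
ee_rot: [[0.982, 0.188, -0.001], [0.188, -0.982, 0.0], [-0.001, -0.0, -1.0]]
wrist_force: [-0.0, -0.6, 0.0]
gripper_width: 0.698
gripper_force: 0.0
```

```bash
python3 - <<'E'
from h import *
s=sense();m=camera_model('wrist');a=capture('wrist');p=np.load('p.npy')
R=s['ee_rot'];print(s['time_s'],s['joints'],s['tcp_pos'],np.arctan2(R[1,0],R[0,0])-p[2],s['gripper_width'],R.T@np.r_[W(p,(-.171,.04))-s['tcp_pos'][:2],0])
P=lambda x,y,z:np.r_[W(p,(x,y)),z]
for n,q in zip(['pas250','corner','bolt'],fish(m,np.array([P(-.172,.04,.25),P(-.137,.002,.264),P(-.12,-.04,.219)]))):print(n,q)
b=cv2.cvtColor(a,cv2.COLOR_RGB2BGR)
cv2.imwrite('pics/w3.png',b)
E
```

```text
18.075 [ 17.4409  16.3353   7.2009  -0.024  -80.9031  83.3993] [0.5966 0.02   0.3989] 0.004375501425894046 0.6983336900435605 [ 0.0005  0.0003 -0.    ]
pas250 [287.7821 210.1822]
corner [341.0033 169.893 ]
bolt [380.9484 141.8693]
```

View pics/w3.png

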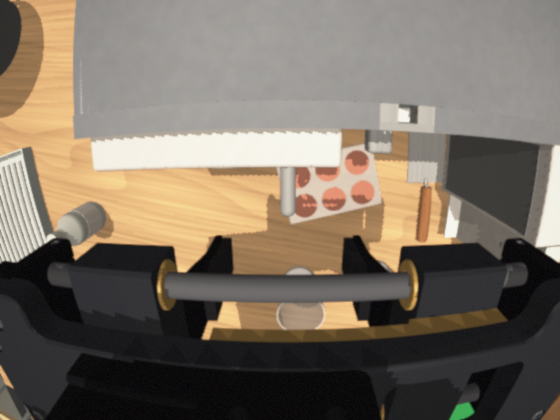

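The view shows the passive handle's bar end at (288,213), with its axis near row 207 against 210 predicted. The keeper hole at (408,114) is empty. The gripper is centred, so descend and close.

jog_arm([
  [[0.001, 0, 0.035, 0], [0, 0, 0.036, 0], [0, 0, 0.0355, 0], [0, 0, 0, 0], [0, 0, 0, 0]],
])

```text
time_s: 18.75
tcp_pos: [0.5987, 0.0196, 0.294]
ee_rot: [[0.982, 0.187, 0.002], [0.187, -0.982, -0.0], [0.002, 0.001, -1.0]]
wrist_force: [0.6, -0.3, -0.1]
gripper_width: 0.701
gripper_force: 0.0
```

jog_arm([
  [[0, 0, 0, 0], [0, 0, 0, 0], [0, 0, 0, 0], [0, 0, 0, 0], [0, 0, 0, 0], [0, 0, 0, 0], [0, 0, 0, 0], [0, 0, 0, 0]],
], claw=0.0)

```text
time_s: 19.75
tcp_pos: [0.5975, 0.0199, 0.2927]
ee_rot: [[0.982, 0.188, -0.0], [0.188, -0.982, -0.0], [-0.0, 0.0, -1.0]]
wrist_force: [-0.7, 0.0, 0.4]
gripper_width: 0.128
gripper_force: 30.0
```

jog_arm([
  [[-0.0103, -0.0056, 0, 0.0655], [-0.0103, -0.0056, 0, 0.0655], [-0.0103, -0.0056, 0, 0.0655], [-0.0103, -0.0056, 0, 0.0655], [-0.0103, -0.0056, 0, 0.0655], [-0.0103, -0.0056, 0, 0.0655], [-0.0103, -0.0056, 0, 0.0655], [-0.0103, -0.0056, 0, 0.0655], [0, 0, 0, 0]],
])

```text
time_s: 20.88
tcp_pos: [0.5174, 0.0679, 0.2928]
ee_rot: [[0.945, -0.328, -0.001], [-0.328, -0.945, 0.0], [-0.001, -0.0, -1.0]]
wrist_force: [-0.5, -1.5, 0.0]
gripper_width: 0.126
gripper_force: 30.0
```

jog_arm([
  [[-0.0103, -0.0056, 0, 0.0655], [-0.0103, -0.0056, 0, 0.0655], [-0.0103, -0.0056, 0, 0.0655], [-0.0103, -0.0056, 0, 0.0655], [-0.0103, -0.0056, 0, 0.0655], [-0.0103, -0.0056, 0, 0.0655], [-0.0103, -0.0056, 0, 0.0655], [-0.0103, -0.0056, 0, 0.0655], [-0.0103, -0.0056, 0, 0.0655], [-0.0103, -0.0056, 0, 0.0655], [-0.0103, -0.0056, 0, 0.0655], [-0.0103, -0.0056, 0, 0.0655], [-0.0103, -0.0056, 0, 0.0655], [-0.0103, -0.0056, 0, 0.0655], [-0.0103, -0.0056, 0, 0.0655], [-0.0103, -0.0056, 0, 0.0655], [0, 0, 0, 0], [0, 0, 0, 0]],
])

```text
time_s: 23.12
tcp_pos: [0.4741, 0.2412, 0.2927]
ee_rot: [[0.188, -0.982, -0.0], [-0.982, -0.188, 0.0], [-0.0, 0.0, -1.0]]
wrist_force: [-3.0, 2.0, 1.2]
gripper_width: 0.127
gripper_force: 30.0
```

```bash
python3 - <<'E'
from h import *
p=np.load('p.npy');s=sense();t=s['tcp_pos'][:2];h=W(p,(-.092,.2));R=s['ee_rot']
d=t-h;a0=leaf(p,0,(-.172,.04),1)-h
print('r',np.hypot(*d),'th',-(np.arctan2(d[1],d[0])-np.arctan2(a0[1],a0[0])),'yaw',-(np.arctan2(R[1,0],R[0,0])-p[2]),s['wrist_force'],s['joints'])
E
```

```text
r 0.17828383379227428 th -4.709455965765946 yaw 1.5667490442766854 [-3.0203  1.9721  1.2061] [ 44.4307  12.969  -12.5226  -0.0364 -64.5162 -33.5975]
```

jog_arm([
  [[0, 0, 0, 0], [0, 0, 0, 0], [0, 0, 0, 0], [0, 0, 0, 0], [0, 0, 0, 0], [0, 0, -0.02, 0], [0, 0, -0.03, 0], [0, 0, -0.06, 0], [0, 0, -0.04, 0], [-0.05, 0, 0, 0], [-0.05, 0, 0, 0], [-0.05, 0, 0, 0], [-0.05, 0, 0, 0], [0, 0, 0, 0], [0, 0, 0, 0]],
], claw=0.5)

```text
time_s: 25.0
tcp_pos: [0.437, 0.4377, 0.4425]
ee_rot: [[0.187, -0.982, -0.0], [-0.982, -0.187, -0.001], [0.001, 0.0, -1.0]]
wrist_force: [0.5, -0.8, 1.1]
gripper_width: 0.499
gripper_force: 0.0
```

```bash
python3 - <<'E'
from h import *
a=cv2.cvtColor(capture('top'),cv2.COLOR_RGB2BGR);b=cv2.cvtColor(capture('scene'),cv2.COLOR_RGB2BGR)
o=cv2.resize(a[100:310,140:440],(400,280));q=cv2.resize(cv2.imread('pics/top0.png')[100:310,140:440],(400,280))
v=cv2.resize(b[110:360,170:395],(400,444))[:,:]
w=np.zeros((560,800,3),np.uint8);w[:280,:400]=q;w[280:,:400]=o;w[:444,400:]=v
cv2.imwrite('pics/end.png',w);print(sense()['time_s'],sense()['wrist_force'])
E
```

```text
25.1 [-0.3322  0.3231  0.8379]
```

View pics/end.png

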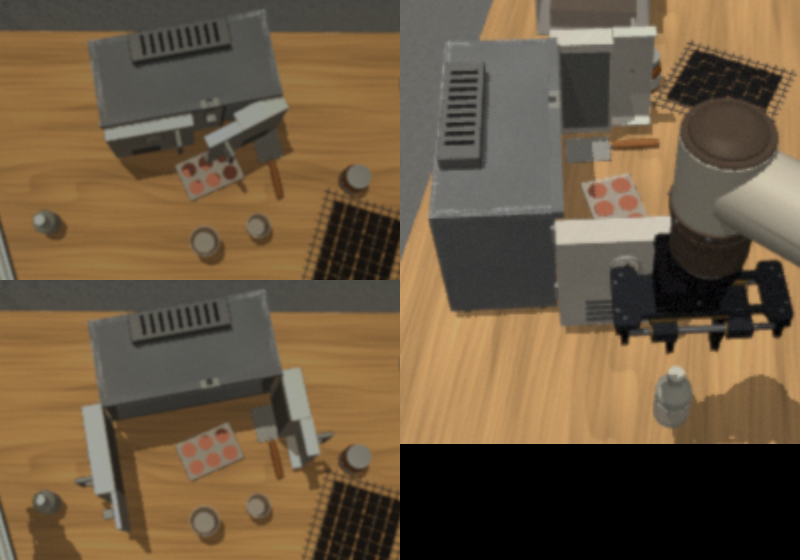

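The composite shows both leaves at about a right angle, with the passive leaf at about (105,465) and the active leaf at about (300,420). The beakers, bottle, jar and palette sit where they were before, and the gripper is clear.

```bash
python3 -c "
from station import finish_job
print(finish_job())"
```

```text
the job is handed in; nothing more can be done
None
```

I handed the job in at about 25 s: right leaf opened first, then the bolt pushed down to its stop, then the left leaf opened. Both leaves stand at about 90°, and the beakers, bottle, jar and palette look unmoved in the last picture; I didn't look at the bolt again after the left leaf swung.

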